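Blank off the open manifold outlet with the plug at the back of the hook

ROBOT

A 6-joint arm with a two-finger parallel gripper is mounted at the origin on a cart in front of the work surface, level with it; the furniture and walls round the work are solid. World frame = base frame: x ahead of the robot, y to its left, z up, the work surface at z = 0. Lengths are in mm, angles in rad, forces in N, time in s.
With the tool pointing down it reaches from about 300 to 775 mm from the base axis. Payload 14.6 kg.
Tool frame: the origin (TCP) lies between the finger pads; the fingertips stand 19 mm ahead of it and the grasp point (between the pads) is the TCP; z points along the fingers, y is the line along which they close (so a half turn about z gives the same grasp; the last joint's range is limited). The gripper opens to 94 mm and grips with 3 to 60 N. Pads are 16 mm wide; open, the fingers measure 119 mm over their backs; the gripper's body (75 mm by 177 mm) begins 78 mm behind the grasp point.
Start: joints at [-1.387, 0.3, 1.521, -0, 1.321, -0.067], TCP at [136.492, -532.785, 224.446] pointing down, gripper open.
Joint ranges: [-3.03, 3.03], [-0.79, 2.21], [0.23, 2.52], [-1.04, 4.18], [0, 3.07], [-2.55, 2.55]. Speed limits (rad/s): [2.22, 2.22, 2.57, 3.14, 3.14, 3.14].

INTERFACE

Orientations are given as [roll, pitch, yaw] about the fixed x, y, z axes, in that order (R = Rz(yaw) Ry(pitch) Rx(roll)).
In Python, from cell import monitor, imaging, job, find_in, trace gives the robot as it stands. The module is installed in compiled form; this text tells all that it offers.
- The arm moves only by the tool arm_command, never from a script. Its argument "steps" is a list of rows, each a list of 5 numbers: the opening, from 0 (shut) to 1 (fully open), then the shift along the tool's x, y, z in mm, then the turn about the tool's z in degrees. In form: [[gripper, dx, dy, dz, turn], ...]. A call has 1 to 20 rows; each row is the pose to reach, as a shift and turn from the pose commanded when the call began, along the tool's axes at that moment; what a row does not reach only later rows make up. A row lasts 1/8 s, in which the tool goes at most 62.5 mm and 10.7 degrees, less where a joint would pass 70% of its speed; a pose out of reach is approached as far as the arm can. A call with a gripper value outside its range is refused whole. The fingers move at their own pace and stop on an object; "force" is the grip in N (left out, the last holds). Time passes only in rows, so rows that repeat a pose let the fingers close. It gives the time, the measured TCP pose, the force, the opening and the grip force at its end, in the units of the state.
- monitor.read_state(): the state, without advancing time (a new reading comes with each control period).
- imaging.camera(name): name is "scene" or "top" or "wrist"; returns a dict with "img" (420x560x3 uint8, red, green, blue), "mtx" (3x3 intrinsics, pixels), "view" (4x4, takes a point from world to camera coordinates). Camera axes: x right, y down, z forward; pixel columns grow to the right and rows downward; lengths in mm; the calibration is good to about 2 mm. A picture is of the moment at which its call begins. There is no depth.
- job.sign_off(): hands the job in; it is judged then, once.
Trained networks look in a picture, given as the dict that the camera call returned (one of the last four; its "shot" number tells which), for a name from the list of things; names that differ only in an ending like _2 or _b are one class to them, and where a whole thing is asked for, a point or a joint stands for the part that bears it (a point fixed in the world has none). Each returns a list of dicts, best first, with "p" (0 to 1); they miss things now and then, are a little off and sometimes report something else, mostly with a low value. They report only what shows in the picture. A call takes as long as a camera call. They do not tell look-alikes from the thing itself.
- find_in(picture, target): "rect" ([centre column, centre row, width, height] in pixels, round what is visible of it).
- trace(picture, target): "region" (420x560 bool, what is visible of it) and "rect" ([centre column, centre row, width, height] in pixels, round what is visible of it).
The state is a dict: "clock": time; "joints": joint angles; "qd": joint speeds; "effort": joint torques, N m; "eef_pos": TCP position; "eef_rot": TCP orientation; "wrist_force": force on the tool from outside, world axes, zero at the start; "moment": the same for the moment, N m; "finger_gap": finger opening in mm; "finger_force": force on a finger pad.
Only numpy, scipy, OpenCV 4.12 (cv2) and the standard library are available. Lean on these libraries where they do the work, as an engineer would, in place of code of your own. Each camera call takes 0.05 s, during which the arm holds its last target. There are 200 camera calls.

TASK

The air manifold is going to be leak-tested and its middle outlet is still open. The blue plug that fits it hangs at the back of the crowded hook: hang the orange and the yellow plug in front of it on the spare hook, then take the blue plug and push it upright into the open push-fit outlet, past the seal, until it bottoms. Leave the multimeter, the screwdriver with the yellow handle, the paint brush and the roll of black tape where they are.

Things in the scene. Friction and masses are not known exactly. Their poses are not given: they have to be found in the camera images.
- hook_full: The crowded bench hook, fixed: grey foot plate 150 x 74 x 6 mm, square post, one level steel prong with a red tip pointing roughly to the robot. Origin on the bench under the prong's middle, z up, prong along its own x. Three plugs hang on it by their loops about 34 mm apart; from the tip: orange and yellow (either one first), blue last, nearest the post.
- hook_full_prong (a point): Middle of the crowded hook's prong, on its axis, 170 mm above the bench; axes as hook_full. The prong is a rod of 7 mm diameter from the post (front face at x = +58 mm, top 15 mm above the axis) to x = -60 mm, where it turns up; the red tip reaches x = -71 mm and 13.5 mm above the axis.
- hook_spare: The spare hook, empty: a separate fixed bracket of the same shape, size, origin and axes as hook_full.
- hook_spare_prong (a point): Middle of the spare hook's prong, 170 mm above the bench; shape and axes as hook_full_prong.
- plug_orange: Orange blanking plug, loose, about 50 g. Origin on its axis at the underside of the round collar (22 mm diameter, 6 mm high). Below: grey stem, 16 mm diameter (too thick for the outlet), 38 mm long. Above: flat loop handle, 40 mm wide along its y, 10 mm thick along its x, top at 63.5 mm. The loop's flat upright sides, 7 to 47 mm above the origin and 40 mm apart outside, are good to grip.
- plug_orange_eye (a point): Point of the orange plug where the prong's axis lies when it hangs: on the plug's axis, 51.8 mm above its origin, under the inverted V at the top of the loop's opening. The opening is 28 mm wide (along y), begins 12 mm above the origin, and the prong passes through it along the plug's x.
- plug_yellow: Yellow blanking plug, loose, same shape, size and mass as plug_orange.
- plug_yellow_eye (a point): The same point of the yellow plug as plug_orange_eye.
- plug_blue: Blue blanking plug, loose: same shape, size, origin and loop as plug_orange, but with a white stem of 12 mm diameter, 38 mm long with a tapered end, that fits the outlet. The top of its loop is flat, 14 x 10 mm, 63.5 mm above the origin, and can be pressed on.
- plug_blue_tip (a point): Lower end of the blue plug's stem, on its axis, 38 mm below its origin.
- manifold: Compressed-air manifold, fixed: aluminium block 36 x 150 x 42 mm, long along its own y, origin on the bench under its middle. On top in the middle the open push-fit outlet with a blue collar; 48 mm to either side a shut outlet (brass, top 54 mm above the bench); a round gauge at the +y end, top 61 mm high, 110 mm from the middle; a shut valve with red lever at the -y end, 53 mm high.
- port_mouth (a point): Centre of the open outlet's rim, 82 mm above the bench, axis vertical; outside 27 mm diameter. Funnel of 20 mm at the rim, narrowing to 13 mm within 6 mm. Sprung jaws and seal 15 mm down stop a plug that is only set in; pushing it past them and on takes 3 to 8 N straight down, up to 15 off-centre. The bore ends 38 mm down: a bottomed plug has its collar's underside at the rim and stays there.
- port_floor (a point): Centre of the bottom of the outlet's bore, 38 mm below port_mouth.
- multimeter: Yellow multimeter lying on the bench, loose, 143 x 79 x 47 mm, to be left alone. Origin under its middle.
- sd_yellow: Screwdriver with a yellow handle lying on the bench, loose, 168 mm long, 24 mm high, to be left alone. Origin under its middle.
- brush_paint: Paint brush with a red handle lying on the bench, loose, 210 mm long, 15 mm high, to be left alone. Origin under its middle.
- tape_black: Roll of black insulating tape lying on the bench, loose, 64 mm diameter, 18 mm high, to be left alone. Origin under its middle.
Things that resemble listed ones, but are neither listed nor needed, are in the scene too. Of the things that look like the plug_yellow, the larger one is meant.

How it is judged:
By the outcome, as a careful person would: the job done as asked, in the order asked, and still so for the second after the job is handed in, with the robot touching nothing.
It also fails if it takes over 72 s, if anything falls off the work surface, if the arm or the gripper's body presses on something with over 40 N, if the wrist force passes 120 N, or if a joint passes its speed limit or range.

## Working session

There is one attempt and no reset: what is moved stays moved. The work goes in short steps, Python scripts to look and compute and a tool call to move; the robot and the scene stay as the last step left them, time stands still between calls to the robot, and variables do not carry over. Pictures are saved under pics/ and viewed, at most 14 in all, crops included, and the job is handed in when it is done.

Besides the shell and the picture viewer there is one more tool, called after "Emit:" by a JSON object that holds its "fn" and its "kwargs", one argument or row to a line. arm_command: Moves the arm, as the interface text tells. Its arguments: {"type":"object","properties":{"steps":{"type":"array","items":{"type":"array","items":{"type":"number"}}},"force":{"type":"number"}},"required":["steps"]}

```bash
mkdir -p pics
cat > h.py <<'E'
import numpy as np, cv2
from cell import monitor, imaging, job, find_in, trace
def save(c,n,box=None,s=1):
    im=c["img"][:,:,::-1].copy()
    if box: im=im[box[1]:box[3],box[0]:box[2]]
    cv2.imwrite("pics/"+n,cv2.resize(im,None,fx=s,fy=s,interpolation=cv2.INTER_CUBIC))
def ray(c,uv):
    V=np.array(c["view"]);K=np.array(c["mtx"]);R=V[:3,:3];t=V[:3,3]
    d=R.T@np.linalg.solve(K,[uv[0],uv[1],1.]);return -R.T@t,d/np.linalg.norm(d)
def tri(obs):
    A=np.zeros((3,3));b=np.zeros(3);rs=[ray(c,u) for c,u in obs]
    for o,d in rs:
        P=np.eye(3)-np.outer(d,d);A+=P;b+=P@o
    p=np.linalg.solve(A,b);return p,[np.linalg.norm((np.eye(3)-np.outer(d,d))@(p-o)) for o,d in rs]
def onz(c,uv,z):
    o,d=ray(c,uv);return o+d*(z-o[2])/d[2]
def proj(c,p):
    V=np.array(c["view"]);q=np.array(c["mtx"])@(V[:3,:3]@np.array(p,float)+V[:3,3]);return q[:2]/q[2]
E
python3 - <<'E'
from h import *
s=imaging.camera("scene");t=imaging.camera("top")
print(monitor.read_state())
im=np.hstack([s["img"],t["img"]])
save(s,"s0.png",s=1.4);save(t,"t0.png",s=1.4)
for n,c in(("s",s),("t",t)):
    print(n,"cam",ray(c,(280,210)))
    for k in["hook_full","hook_spare","plug_orange","plug_yellow","plug_blue","manifold","port_mouth"]:
        try:print(k,[(np.round(d["rect"]).astype(int).tolist(),round(d["p"],2)) for d in find_in(c,k)][:4])
        except Exception as e:print(k,e)
E
```

```text
{'clock': 0.1, 'joints': array([-1.38661362e+00,  3.00400384e-01,  1.52148671e+00,  3.17420329e-05,
        1.32070276e+00, -6.66195082e-02]), 'qd': array([ 2.88458769e-04, -1.20124996e-03, -2.84800376e-03,  1.79322341e-03,
       -1.24966689e-03, -8.68291341e-05]), 'effort': array([ 9.48031011e-04, -5.32642365e+01, -3.53283298e+01,  7.09566800e-02,
        2.34782853e-02, -4.16385399e-05]), 'eef_pos': array([ 136.45653059, -532.59330376,  223.96503091]), 'eef_rot': array([-3.14059971e+00, -9.70622604e-05,  2.50794294e-01]), 'wrist_force': array([0.25228878, 0.13457029, 0.64236352]), 'moment': array([ 0.03344875,  0.01247837, -0.02504622]), 'finger_force': 0.0, 'finger_gap': 93.90288400104247}
s cam (array([-195.51146097,  613.59325243,  891.23066451]), array([ 0.63430217, -0.46667322, -0.61634151]))
hook_full [([198, 262, 60, 93], 0.83), ([270, 227, 46, 87], 0.38)]
hook_spare [([271, 228, 45, 91], 0.98)]
plug_orange [([192, 249, 8, 32], 0.74)]
plug_yellow [([363, 209, 55, 37], 0.58), ([275, 200, 23, 18], 0.56), ([202, 257, 15, 34], 0.5)]
plug_blue [([186, 237, 13, 19], 0.45), ([198, 262, 59, 92], 0.41)]
manifold [([365, 212, 61, 32], 0.66), ([199, 258, 13, 32], 0.66)]
port_mouth [([365, 212, 60, 36], 0.64)]
t cam (array([ 302.97964469,   24.85546023, 1375.16695343]), array([ 0.17770045,  0.01041446, -0.98402952]))
hook_full [([186, 188, 38, 70], 0.82)]
hook_spare [([268, 188, 35, 72], 0.96), ([396, 220, 96, 40], 0.43)]
plug_orange [([177, 190, 20, 15], 0.53)]
plug_yellow [([214, 239, 10, 1], 0.48), ([177, 204, 19, 14], 0.42)]
plug_blue [([174, 175, 18, 12], 0.72)]
manifold [([396, 222, 93, 42], 0.78)]
port_mouth [([396, 221, 98, 41], 0.69)]
```

View pics/s0.png

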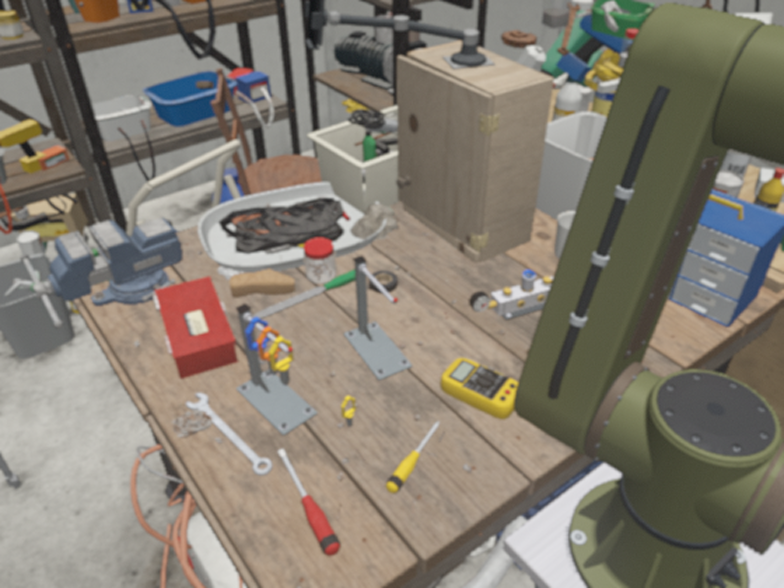

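View pics/t0.png

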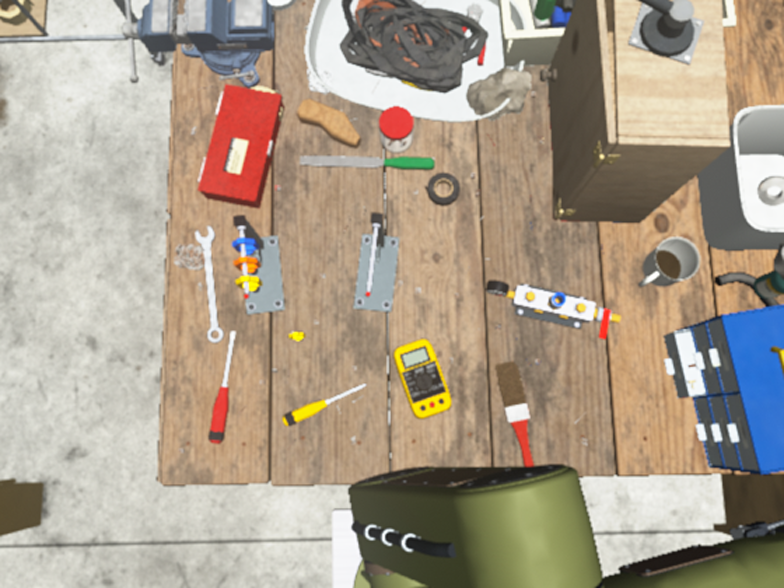

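The scene view shows the crowded hook near (190,250) with yellow, orange and blue from the tip backwards. The spare hook is at (265,225) and the manifold at (365,212). Coordinates here are original pixels, i.e. the picture divided by 1.4. Yellow plug candidates in the top view are the big one on the prong at (177,203) and the small one lying on the bench at (212,240). The one on the prong is meant. Orange is at (176,189), blue at (174,175).

Run:
```python
from h import *
s=imaging.camera("scene");t=imaging.camera("top")
a=np.hstack([cv2.resize(c["img"][b[1]:b[3],b[0]:b[2]],(400,400),interpolation=cv2.INTER_CUBIC) for c,b in((s,(160,170,300,310)),(t,(140,130,300,290)))])
cv2.imwrite("pics/c1.png",a[:,:,::-1])
print(np.round(onz(t,(176,211),170)),np.round(onz(t,(263,210),170)),np.round(onz(t,(268,155),185)),np.round(onz(t,(172,156),185)),np.round(onz(t,(398,214),82)))
```

```text
[524. 286. 170.] [522.  78. 170.] [653.  63. 185.] [656. 294. 185.] [ 519. -262.   82.]
```

View pics/c1.png

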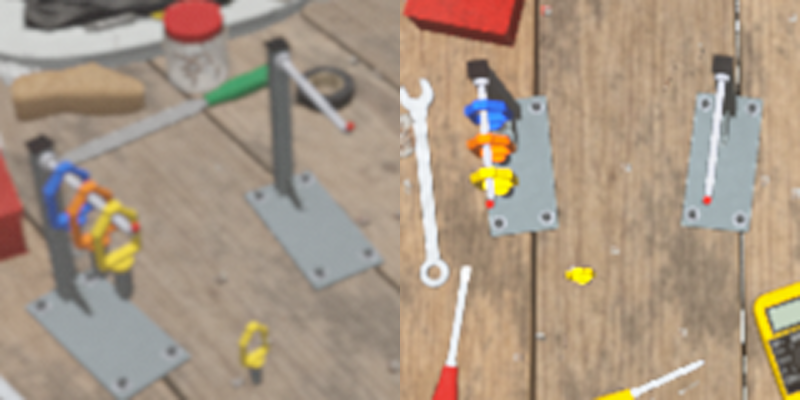

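Emit:
{"fn": "arm_command", "kwargs": {
  "steps": [
    [1, 20, 0, -40, 0],
    [1, 40, 0, -80, 0],
    [1, 80, -20, -100, 0],
    [1, 120, -60, -110, 2],
    [1, 160, -110, -110, 4],
    [1, 200, -160, -110, 6],
    [1, 240, -210, -110, 8],
    [1, 280, -260, -110, 10],
    [1, 300, -320, -110, 12],
    [1, 310, -380, -110, 14],
    [1, 310, -440, -110, 14],
    [1, 310, -440, -110, 14]
  ]
}}

```text
clock: 2.4
eef_pos: [326.9, -26.8, 335.0]
eef_rot: [3.142, -0.002, 0.012]
wrist_force: [-0.7, -0.4, 0.5]
finger_gap: 94.2
finger_force: 0.0
```

The crop confirms it: on the crowded hook the large yellow plug is frontmost, then orange, then blue at the post. The small yellow one stands on the bench at crop (255,345). Next I move to a place where the wrist camera sees the hooks.

Emit:
{"fn": "arm_command", "kwargs": {
  "steps": [
    [1, 20, -50, 0, 0],
    [1, 40, -100, 0, 0],
    [1, 50, -150, 0, 0],
    [1, 50, -200, 0, 0],
    [1, 50, -200, 0, 0],
    [1, 50, -200, 0, 0]
  ]
}}

```text
clock: 3.15
eef_pos: [376.7, 169.9, 334.3]
eef_rot: [3.141, 0.0, 0.006]
wrist_force: [1.4, -1.3, -0.5]
finger_gap: 94.2
finger_force: 0.0
```

Run:
```python
from h import *
c=imaging.camera("wrist");save(c,"w0.png",s=1.4);print(ray(c,(280,210)),monitor.read_state()["eef_pos"],c["mtx"])
np.save("w0.npy",c,allow_pickle=True)
for k in["hook_full","hook_spare","plug_orange","plug_yellow","plug_blue"]:
    print(k,[(np.round(d["rect"]).astype(int).tolist(),round(d["p"],2)) for d in find_in(c,k)][:4])
```

```text
(array([448.87082514, 171.4982363 , 493.68309792]), array([-0.24410519, -0.01974149, -0.9695478 ])) [376.7053419  169.57988597 334.46606577] [[346.46650491   0.         273.86358111]
 [  0.         346.46650491 212.3148184 ]
 [  0.           0.           1.        ]]
hook_full [([170, 35, 84, 69], 0.9)]
hook_spare [([354, 37, 77, 74], 0.59)]
plug_orange [([542, 53, 36, 64], 0.67)]
plug_yellow [([142, 17, 58, 34], 0.95), ([235, 108, 25, 11], 0.64)]
plug_blue []
```

View pics/w0.png

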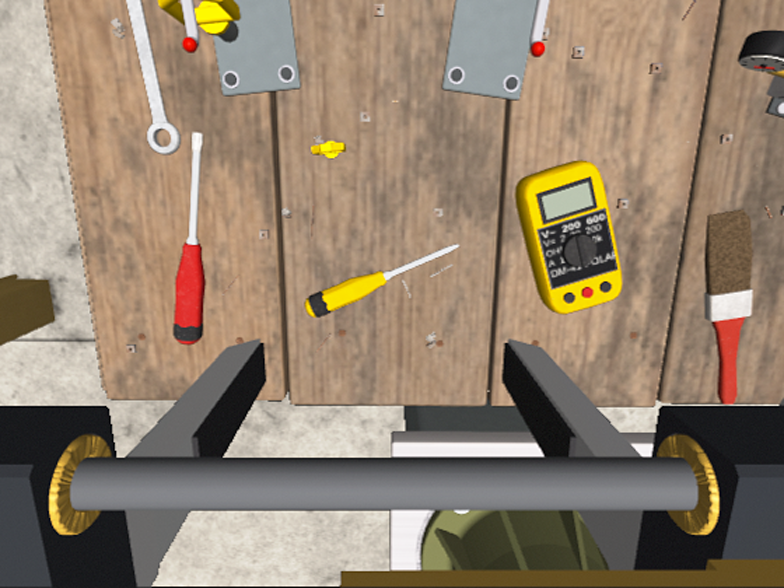

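The wrist view shows the red tips at (135,32) and (384,34) with the hooks cut off at the top, so I move forward and take two views.

Emit:
{"fn": "arm_command", "kwargs": {
  "steps": [
    [1, 50, -10, 0, 0],
    [1, 100, -20, 0, 0],
    [1, 150, -30, 0, 0],
    [1, 150, -30, 0, 0],
    [1, 150, -30, 0, 0]
  ]
}}

```text
clock: 4.08
eef_pos: [525.8, 201.3, 334.4]
eef_rot: [3.142, 0.0, 0.006]
wrist_force: [-0.4, -0.3, 0.6]
finger_gap: 94.0
finger_force: 0.0
```

Run:
```python
from h import *
c=imaging.camera("wrist");save(c,"w1.png",s=1.4);np.save("w1.npy",c,allow_pickle=True)
for k in["hook_full","hook_spare","plug_orange","plug_yellow","plug_blue"]:
    print(k,[(np.round(d["rect"]).astype(int).tolist(),round(d["p"],2)) for d in find_in(c,k)][:4])
print(monitor.read_state()["eef_pos"])
```

```text
hook_full [([191, 126, 94, 170], 0.77)]
hook_spare [([394, 128, 124, 172], 0.59)]
plug_orange [([182, 137, 50, 22], 0.77), ([487, 9, 53, 18], 0.65), ([187, 170, 45, 31], 0.44)]
plug_yellow [([186, 169, 46, 26], 0.93), ([260, 222, 20, 16], 0.81), ([543, 173, 31, 45], 0.46)]
plug_blue [([177, 102, 52, 20], 0.93)]
[525.66070664 201.603427   335.18322464]
```

Emit:
{"fn": "arm_command", "kwargs": {
  "steps": [
    [1, 0, -30, 0, 0],
    [1, 0, -60, 0, 0],
    [1, 0, -60, 0, 0],
    [1, 0, -60, 0, 0]
  ]
}}

```text
clock: 4.88
eef_pos: [525.6, 261.1, 334.6]
eef_rot: [3.141, -0.0, 0.007]
wrist_force: [0.3, -0.5, 0.6]
finger_gap: 93.6
finger_force: 0.0
```

Run:
```python
from h import *
c=imaging.camera("wrist");save(c,"w2.png",s=1.4);np.save("w2.npy",c,allow_pickle=True)
print(monitor.read_state()["eef_pos"])
a=np.load("w1.npy",allow_pickle=True).item()
# colour segmentation
for n,d in(("w1",a),("w2",c)):
    hsv=cv2.cvtColor(d["img"],cv2.COLOR_RGB2HSV);h,s,v=cv2.split(hsv)
    for nm,m in(("red",((h<4)|(h>176))&(s>180)&(v>120)),("org",(h>=8)&(h<=17)&(s>210)&(v>150)),("yel",(h>=23)&(h<=32)&(s>180)&(v>120)),("blu",(h>=105)&(h<=120)&(s>170)&(v>100))):
        N,L,S,C=cv2.connectedComponentsWithStats(m.astype(np.uint8))
        print(n,nm,[(S[i].tolist(),np.round(C[i],1).tolist()) for i in range(1,N) if S[i,4]>25])
```

```text
[525.73060854 260.88249766 334.66837097]
w1 red [([177, 0, 13, 4, 31], [184.5, 0.9]), ([180, 203, 8, 9, 55], [183.5, 206.9]), ([400, 206, 8, 8, 51], [403.8, 209.3]), ([160, 304, 14, 22, 145], [167.6, 317.3])]
w1 org [([156, 126, 43, 18, 360], [179.8, 136.1])]
w1 yel [([162, 157, 48, 24, 651], [186.0, 169.6]), ([250, 213, 21, 17, 243], [260.7, 221.6]), ([386, 222, 66, 89, 1274], [419.6, 248.8]), ([253, 289, 42, 27, 545], [272.5, 301.3]), ([242, 308, 6, 11, 32], [243.9, 313.4])]
w1 blu [([150, 91, 51, 21, 684], [175.6, 99.4])]
w2 red [([228, 0, 16, 4, 36], [236.9, 0.9]), ([244, 203, 8, 9, 54], [247.6, 207.1]), ([464, 206, 8, 8, 52], [467.6, 209.5]), ([194, 274, 20, 52, 776], [204.1, 301.5])]
w2 org [([241, 129, 22, 14, 200], [253.1, 135.2]), ([220, 132, 24, 12, 147], [228.1, 137.9])]
w2 yel [([225, 157, 42, 24, 597], [246.3, 170.6]), ([295, 213, 22, 17, 234], [304.8, 222.1]), ([427, 222, 64, 98, 1801], [452.0, 259.6]), ([292, 289, 43, 27, 539], [311.6, 301.4]), ([281, 308, 6, 12, 39], [283.0, 313.5])]
w2 blu [([216, 91, 44, 22, 582], [238.0, 99.4])]
```

View pics/w1.png

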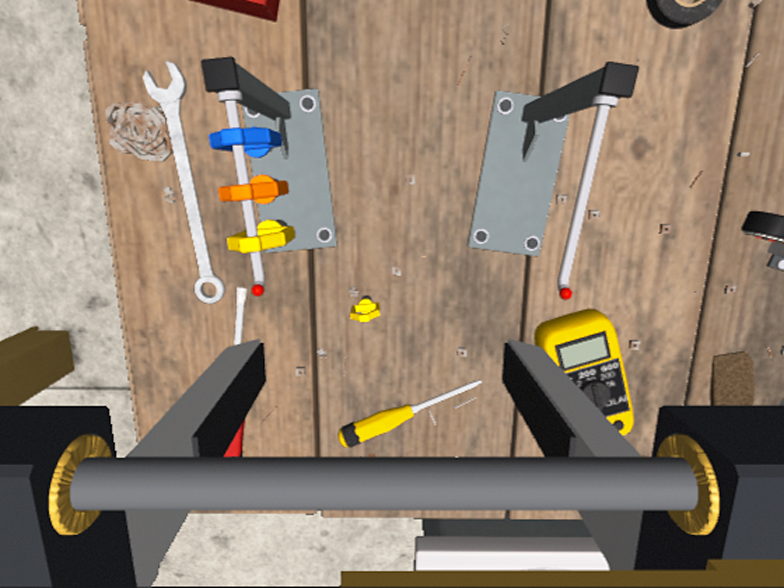

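The full prong runs from (164,69) to its tip at (183,207). The spare prong runs from (432,71) to (404,209). Yellow, orange and blue loops are at (186,170), (182,137) and (177,102).

Run:
```python
from h import *
a=np.load("w1.npy",allow_pickle=True).item();b=np.load("w2.npy",allow_pickle=True).item()
for n,u,v,j in(("full",(183.5,206.9),(247.6,207.1),(165,72)),("spare",(403.8,209.3),(467.6,209.5),(432,72))):
    p,e=tri([(a,u),(b,v)]);q=onz(a,j,171.);d=q-p;ang=np.degrees(np.arctan2(d[1],d[0]));L=np.hypot(*d[:2])
    print(n,p.round(1),np.round(e,1),"junction",q.round(1),"ang",ang.round(1),L.round(1))
for n,u,v in(("yel",(186,169.6),(246.3,170.6)),("blu",(175.6,99.4),(238,99.4))):
    print(n,tri([(a,u),(b,v)]))
# plug tops along loop: left-most/right-most ends at loop height z 181 top
for n,u in(("yel",[(228,242),(294,232)]),("org",[(220,193),(288,186)]),("blu",[(209,140),(281,137)])):
    print(n,[onz(a,np.array(x)/1.4,165).round(1) for x in u])
```

```text
full [521.3 286.7 179.5] [0. 0.] junction [640.  297.9 171. ] ang 5.4 119.3
spare [520.3  80.9 179.6] [0.1 0.1] junction [641.5  65.4 171. ] ang -7.3 122.1
yel (array([551.88138128, 289.72948585, 150.42704548]), [np.float64(0.3435163689508375), np.float64(0.3435163689506451)])
blu (array([619.03493246, 297.23726753, 144.89903208]), [np.float64(0.17089991603478516), np.float64(0.17089991603500648)])
yel [array([550.9, 308.2, 165. ]), array([558. , 263.1, 165. ])]
org [array([583.5, 311.1, 165. ]), array([588.3, 265.8, 165. ])]
blu [array([617. , 315.6, 165. ]), array([619.1, 269. , 165. ])]
```

Emit:
{"fn": "arm_command", "kwargs": {
  "steps": [
    [1, 27, -29, 0, -5],
    [1, 27, -29, 50, -5],
    [1, 27, -29, 100, -5],
    [1, 27, -29, 150, -5],
    [1, 27, -29, 187, -5],
    [1, 27, -29, 187, -5],
    [1, 27, -29, 187, -5]
  ]
}}

```text
clock: 5.8
eef_pos: [553.3, 290.7, 149.6]
eef_rot: [-3.141, -0.002, 0.093]
wrist_force: [-0.1, 0.1, 0.3]
finger_gap: 94.1
finger_force: 0.0
```

Run:
```python
from h import *
c=imaging.camera("wrist");s=imaging.camera("scene")
a=np.hstack([cv2.resize(c["img"][120:380],(0,0),fx=1,fy=1),cv2.resize(s["img"][200:330,140:260],(240,260),interpolation=cv2.INTER_CUBIC)])
cv2.imwrite("pics/w3.png",a[:,:,::-1]);print(monitor.read_state()["eef_pos"])
```

```text
[553.3209099  290.94014845 149.69876136]
```

View pics/w3.png

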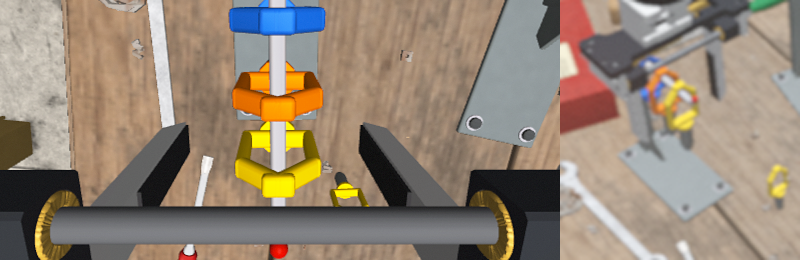

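The plugs are centred between the fingers and the prong is vertical in the picture. The yellow loop top is at (278,302), orange at (278,228) and blue at (278,138). I check their place along the prong.

Run:
```python
from h import *
c=imaging.camera("wrist")
for u in((278,302),(278,228),(278,138)):print(onz(c,u,181.7).round(1))
print(onz(c,(278,371),179.5), proj(c,[553.3,290.9,181.7]))
```

```text
[554.9 290.5 181.7]
[586.2 293.6 181.7]
[619.9 296.8 181.7]
[520.42369575 287.14760261 179.5       ] [276.68742728 305.38675666]
```

Emit:
{"fn": "arm_command", "kwargs": {
  "steps": [
    [0.3, 0, 0, 0, 0],
    [0.3, 0, 0, 0, 0],
    [0.3, 0, 0, 0, 0],
    [0.3, 0, 0, 0, 0],
    [0.3, 0, 0, 0, 0],
    [0.3, 0, 0, 0, 0]
  ],
  "force": 25
}}

```text
clock: 6.7
eef_pos: [552.6, 290.7, 147.4]
eef_rot: [3.141, 0.0, 0.094]
wrist_force: [-0.5, -1.6, 0.2]
finger_gap: 40.7
finger_force: 24.7
```

Emit:
{"fn": "arm_command", "kwargs": {
  "steps": [
    [0.3, 0, 0, -11, 0],
    [0.3, 0, 0, -21, 0],
    [0.3, 0, 0, -21, 0],
    [0.3, -20, 0, -21, 0],
    [0.3, -45, 0, -21, 0],
    [0.3, -70, 0, -21, 0],
    [0.3, -95, 0, -21, 0],
    [0.3, -100, 40, -21, 3],
    [0.3, -100, 80, -21, 6],
    [0.3, -100, 120, -21, 9],
    [0.3, -100, 160, -21, 12.6],
    [0.3, -100, 195, -21, 12.6],
    [0.3, -100, 195, -21, 12.6],
    [0.3, -100, 195, -21, 12.6]
  ]
}}

```text
clock: 8.45
eef_pos: [471.2, 87.7, 168.4]
eef_rot: [-3.141, -0.0, -0.126]
wrist_force: [-1.7, -0.3, -0.7]
finger_gap: 40.1
finger_force: 24.9
```

Run:
```python
from h import *
c=imaging.camera("wrist");s=imaging.camera("scene")
a=np.hstack([c["img"][60:410],cv2.resize(s["img"][170:320,150:250],(233,350),interpolation=cv2.INTER_CUBIC)])
cv2.imwrite("pics/w4.png",a[:,:,::-1]);st=monitor.read_state();print(st["eef_pos"],st["eef_rot"])
h,sa,v=cv2.split(cv2.cvtColor(c["img"],cv2.COLOR_RGB2HSV))
m=((h<4)|(h>176))&(sa>180)&(v>120)
N,L,S,C=cv2.connectedComponentsWithStats(m.astype(np.uint8))
print([(S[i,4],C[i].round(1),onz(c,C[i],179.5).round(1)) for i in range(1,N) if S[i,4]>25])
```

```text
[471.13125605  88.08747168 168.42286251] [-3.14150110e+00  6.06303954e-05 -1.25215167e-01]
[(np.int32(259), array([278. , 176.6]), array([520.2,  80.7, 179.5])), (np.int32(886), array([ 27.9, 381.5]), array([432.6, 219.1, 179.5]))]
```

View pics/w4.png

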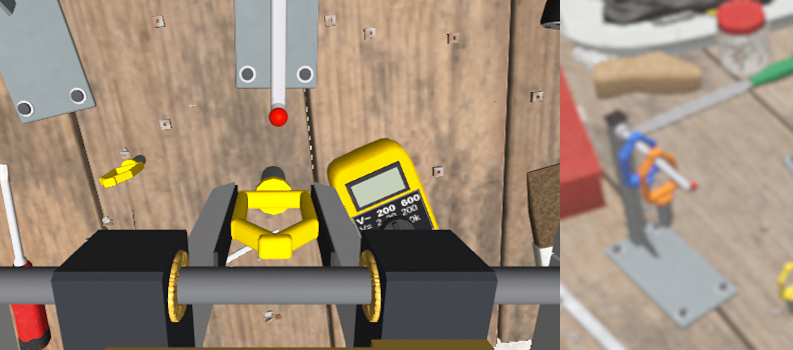

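The yellow plug is held upright, with its loop at (275,280). It is aligned with the spare prong's tip at (278,177). Now I slide it on, lower, release and rise.

Emit:
{"fn": "arm_command", "kwargs": {
  "steps": [
    [0.3, 25, 1, 0, 0],
    [0.3, 50, 1, 0, 0],
    [0.3, 80, 1, 0, 0],
    [0.3, 110, 1, 0, 0],
    [0.3, 135, 1, 0, 0],
    [0.3, 135, 1, 0, 0],
    [0.3, 135, 1, 10, 0],
    [0.3, 135, 1, 20, 0],
    [0.3, 135, 1, 21, 0],
    [0.3, 135, 1, 21, 0]
  ]
}}

```text
clock: 9.8
eef_pos: [604.7, 69.4, 147.2]
eef_rot: [3.142, 0.0, -0.126]
wrist_force: [-0.9, -0.7, 0.3]
finger_gap: 39.8
finger_force: 25.0
```

Emit:
{"fn": "arm_command", "kwargs": {
  "steps": [
    [0.6, 0, 0, 0, 0],
    [1, 0, 0, 0, 0],
    [1, 0, 0, 0, 0],
    [1, 0, 0, 0, 0],
    [1, 0, 0, 0, 0],
    [1, 0, 0, 0, 0],
    [1, 0, 0, -40, 0],
    [1, 0, 0, -90, 0],
    [1, 0, 0, -100, 0],
    [1, 0, 0, -100, 0]
  ]
}}

```text
clock: 11.05
eef_pos: [605.0, 69.4, 247.4]
eef_rot: [-3.142, -0.0, -0.126]
wrist_force: [0.3, 0.2, -0.2]
finger_gap: 94.2
finger_force: 0.0
```

Run:
```python
from h import *
c=imaging.camera("wrist");s=imaging.camera("scene")
a=np.hstack([c["img"][60:410],cv2.resize(s["img"][150:320,180:300],(240,340),interpolation=cv2.INTER_CUBIC)[:350] if 0 else cv2.resize(s["img"][150:325,180:300],(240,350),interpolation=cv2.INTER_CUBIC)])
cv2.imwrite("pics/w5.png",a[:,:,::-1]);st=monitor.read_state();print(st["eef_pos"],st["eef_rot"])
```

```text
[604.58358518  69.33021874 245.80303557] [ 3.14115255e+00  2.33168306e-03 -1.26204543e-01]
```

View pics/w5.png

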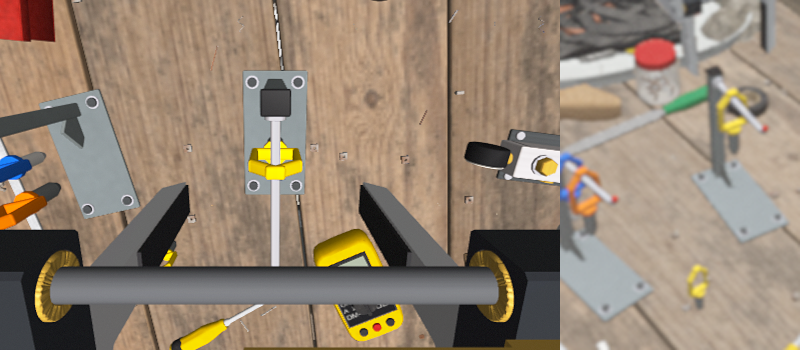

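The yellow plug hangs on the spare prong at (275,220). Next is orange.

Emit:
{"fn": "arm_command", "kwargs": {
  "steps": [
    [1, -12, -55, 0, -4],
    [1, -24, -110, 0, -8],
    [1, -36, -165, 0, -12.6],
    [1, -46.3, -219.6, 0, -12.6],
    [1, -46.3, -219.6, 0, -12.6],
    [1, -46.3, -219.6, 50, -12.6],
    [1, -46.3, -219.6, 99.5, -12.6],
    [1, -46.3, -219.6, 99.5, -12.6],
    [0.3, -46.3, -219.6, 99.5, -12.6],
    [0.3, -46.3, -219.6, 99.5, -12.6],
    [0.3, -46.3, -219.6, 99.5, -12.6],
    [0.3, -46.3, -219.6, 99.5, -12.6],
    [0.3, -46.3, -219.6, 99.5, -12.6],
    [0.3, -46.3, -219.6, 99.5, -12.6]
  ],
  "force": 25
}}

```text
clock: 12.9
eef_pos: [586.8, 293.0, 148.0]
eef_rot: [3.141, -0.0, 0.094]
wrist_force: [-0.2, -1.6, 1.1]
finger_gap: 39.9
finger_force: 24.9
```

Emit:
{"fn": "arm_command", "kwargs": {
  "steps": [
    [0.3, 0, 0, -11, 0],
    [0.3, 0, 0, -21, 0],
    [0.3, 0, 0, -21, 0],
    [0.3, -25, 0, -21, 0],
    [0.3, -55, 0, -21, 0],
    [0.3, -85, 0, -21, 0],
    [0.3, -110, 0, -21, 0],
    [0.3, -130, 0, -21, 0],
    [0.3, -134, 40, -21, 3],
    [0.3, -134, 80, -21, 6],
    [0.3, -134, 120, -21, 9],
    [0.3, -134, 160, -21, 12.6],
    [0.3, -134, 194, -21, 12.6],
    [0.3, -134, 194, -21, 12.6],
    [0.3, -134, 194, -21, 12.6]
  ]
}}

```text
clock: 14.78
eef_pos: [471.4, 87.8, 169.0]
eef_rot: [-3.141, -0.0, -0.126]
wrist_force: [-0.4, 0.2, -1.2]
finger_gap: 39.9
finger_force: 24.9
```

Emit:
{"fn": "arm_command", "kwargs": {
  "steps": [
    [0.3, 25, 0.5, 0, 0],
    [0.3, 50, 0.5, 0, 0],
    [0.3, 75, 0.5, 0, 0],
    [0.3, 95, 0.5, 0, 0],
    [0.3, 95, 0.5, 0, 0],
    [0.3, 95, 0.5, 10, 0],
    [0.3, 95, 0.5, 20, 0],
    [0.3, 95, 0.5, 21, 0],
    [0.3, 95, 0.5, 21, 0],
    [0.6, 95, 0.5, 21, 0],
    [1, 95, 0.5, 21, 0],
    [1, 95, 0.5, 21, 0],
    [1, 95, 0.5, 21, 0],
    [1, 95, 0.5, 21, 0],
    [1, 95, 0.5, 21, 0],
    [1, 95, 0.5, -30, 0],
    [1, 95, 0.5, -80, 0],
    [1, 95, 0.5, -80, 0]
  ]
}}

```text
clock: 17.02
eef_pos: [566.8, 75.0, 252.9]
eef_rot: [-3.14, -0.007, -0.126]
wrist_force: [-0.4, 0.3, -0.2]
finger_gap: 94.3
finger_force: 0.0
```

Run:
```python
from h import *
c=imaging.camera("wrist");s=imaging.camera("scene")
a=np.hstack([c["img"][60:410],cv2.resize(s["img"][150:325,180:300],(240,350),interpolation=cv2.INTER_CUBIC)])
cv2.imwrite("pics/w6.png",a[:,:,::-1]);st=monitor.read_state();print(st["eef_pos"],st["eef_rot"])
```

```text
[565.53987391  74.895951   248.63863614] [-3.14157240e+00 -1.87978085e-05 -1.26193050e-01]
```

View pics/w6.png

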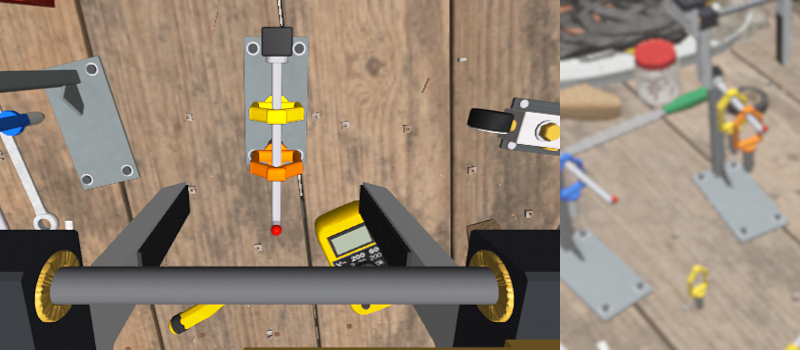

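Both hang on the spare prong: yellow at (275,175) and orange at (276,228). Now the blue plug.

Emit:
{"fn": "arm_command", "kwargs": {
  "steps": [
    [1, 7, -55, 0, -4],
    [1, 14, -110, 0, -8],
    [1, 20, -165, 0, -12.6],
    [1, 26, -226.6, 0, -12.6],
    [1, 26, -226.6, 0, -12.6],
    [1, 26, -226.6, 50, -12.6],
    [1, 26, -226.6, 100.5, -12.6],
    [1, 26, -226.6, 100.5, -12.6],
    [0.3, 26, -226.6, 100.5, -12.6],
    [0.3, 26, -226.6, 100.5, -12.6],
    [0.3, 26, -226.6, 100.5, -12.6],
    [0.3, 26, -226.6, 100.5, -12.6],
    [0.3, 26, -226.6, 100.5, -12.6],
    [0.3, 26, -226.6, 100.5, -12.6]
  ],
  "force": 50
}}

```text
clock: 18.88
eef_pos: [620.0, 296.4, 148.5]
eef_rot: [3.141, 0.0, 0.094]
wrist_force: [-0.6, 0.2, 1.0]
finger_gap: 39.3
finger_force: 49.9
```

Emit:
{"fn": "arm_command", "kwargs": {
  "steps": [
    [0.3, 0, 0, -11, 0],
    [0.3, 0, 0, -21, 0],
    [0.3, 0, 0, -21, 0],
    [0.3, -25, 0, -21, 0],
    [0.3, -55, 0, -21, 0],
    [0.3, -85, 0, -21, 0],
    [0.3, -115, 0, -21, 0],
    [0.3, -150, 0, -21, 0],
    [0.3, -160, 0, -60, 0],
    [0.3, -170, 20, -100, 2],
    [0.3, -180, 70, -112, 5.4],
    [0.3, -190, 120, -112, 5.4],
    [0.3, -200, 170, -112, 5.4],
    [0.3, -205, 220, -112, 5.4],
    [0.3, -210, 270, -112, 5.4],
    [0.3, -215, 320, -112, 5.4],
    [0.3, -220, 370, -112, 5.4],
    [0.3, -222, 420, -112, 5.4],
    [0.3, -224, 470, -112, 5.4],
    [0.3, -224, 500, -112, 5.4]
  ]
}}

```text
clock: 21.38
eef_pos: [443.4, -224.4, 260.3]
eef_rot: [3.142, 0.0, -0.002]
wrist_force: [0.7, 1.0, -0.3]
finger_gap: 39.6
finger_force: 49.9
```

Emit:
{"fn": "arm_command", "kwargs": {
  "steps": [
    [0.3, 0, 20, 0, 0],
    [0.3, 0, 20, 0, 0],
    [0.3, 0, 20, 0, 0]
  ]
}}

```text
clock: 21.75
eef_pos: [443.8, -241.5, 260.5]
eef_rot: [-3.141, -0.0, 0.0]
wrist_force: [-0.2, 0.4, -0.7]
finger_gap: 40.0
finger_force: 49.9
```

Run:
```python
from h import *
c=imaging.camera("wrist");np.save("p1.npy",c,allow_pickle=True);save(c,"p1.png",s=1.4)
st=monitor.read_state();print(st["eef_pos"],st["eef_rot"])
for k in["manifold","port_mouth"]:print(k,[(np.round(d["rect"]).tolist(),round(d["p"],2)) for d in find_in(c,k)])
```

```text
[ 443.82596498 -241.4173479   260.57818156] [-3.14153602e+00 -1.66556496e-04  4.17138488e-04]
manifold [([290.0, 132.0, 234.0, 113.0], 0.75)]
port_mouth [([290.0, 131.0, 233.0, 118.0], 0.97)]
```

View pics/p1.png

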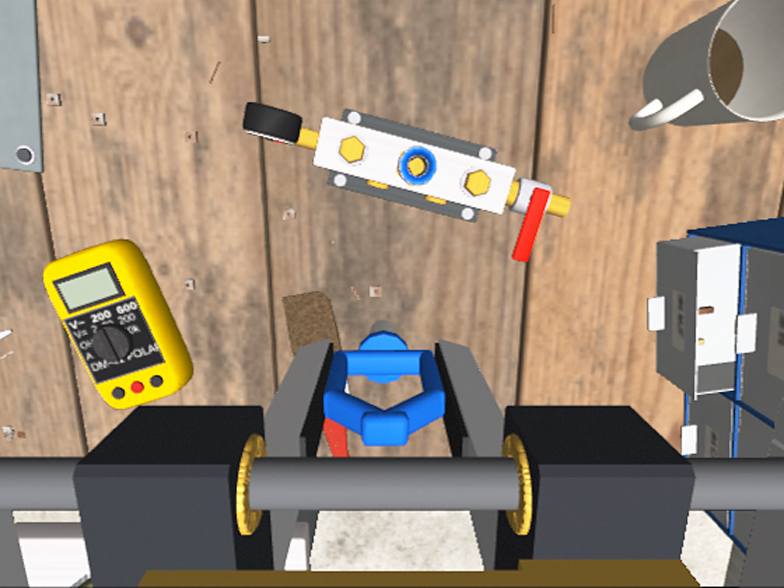

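The blue outlet ring is at (298,119), original pixels, with the blue plug held at about (273,280). I take a second view from 50 mm to the right.

Emit:
{"fn": "arm_command", "kwargs": {
  "steps": [
    [0.3, 0, 30, 0, 0],
    [0.3, 0, 55, 0, 0],
    [0.3, 0, 55, 0, 0],
    [0.3, 0, 55, 0, 0]
  ]
}}

```text
clock: 22.4
eef_pos: [443.8, -296.5, 260.5]
eef_rot: [-3.141, -0.0, -0.0]
wrist_force: [-0.3, 0.3, -0.8]
finger_gap: 39.7
finger_force: 49.9
```

Run:
```python
from h import *
a=np.load("p1.npy",allow_pickle=True).item();c=imaging.camera("wrist")
st=monitor.read_state();E=st["eef_pos"];print(E)
U=[]
for d in(a,c):
    h,s,v=cv2.split(cv2.cvtColor(d["img"],cv2.COLOR_RGB2HSV));m=((h>=100)&(h<=122)&(s>130)&(v>60)).astype(np.uint8)
    m[:,420:]=0
    N,L,S,C=cv2.connectedComponentsWithStats(m)
    for i in range(1,N):
        if S[i,4]>60:
            print(S[i],C[i].round(1))
            if S[i,1]<160 and S[i,4]>150:
                pts=cv2.findContours((L==i).astype(np.uint8),0,2)[0]
                e=cv2.fitEllipse(max(pts,key=len));print("ell",e);U.append((d,e[0]))
print(tri(U),[onz(d,u,82).round(1) for d,u in U])
# expected plug points in view if upright, origin 30 below TCP
for z,n in((33.5,"top"),(-24,"collar top"),(-30-38,"tip")):print(n,proj(c,E+[0,0,z]).round(1))
# front/back edges of flat top
for x in(-5,5):print(proj(c,E+[x,0,33.5]).round(1),proj(c,E+[x+6*np.sign(x),0,-24]).round(1))
save(c,"p2.png",(180,190,380,340),4)
```

```text
[ 443.83239124 -296.47928553  260.55014031]
[286 105  25  27 323] [298.6 118.1]
ell ((298.3185729980469, 118.01288604736328), (24.258291244506836, 25.764118194580078), 14.442499160766602)
[ 231  236   87   83 4271] [273.9 278.3]
[228 105  25  27 323] [239.8 117.9]
ell ((240.03836059570312, 117.9584732055664), (24.237695693969727, 25.674745559692383), 164.02745056152344)
[ 231  236   87   83 4266] [273.8 278.3]
(array([ 520.22366746, -263.46939477,   80.66566722]), [np.float64(0.015922186542651144), np.float64(0.015922186542814784)]) [array([ 520.2, -263.4,   82. ]), array([ 520.2, -263.6,   82. ])]
top [276.4 307.2]
collar top [275.7 254.7]
tip [275.4 231. ]
[276.4 318.2] [275.7 272.7]
[276.4 295.9] [275.7 236.1]
```

View pics/p2.png

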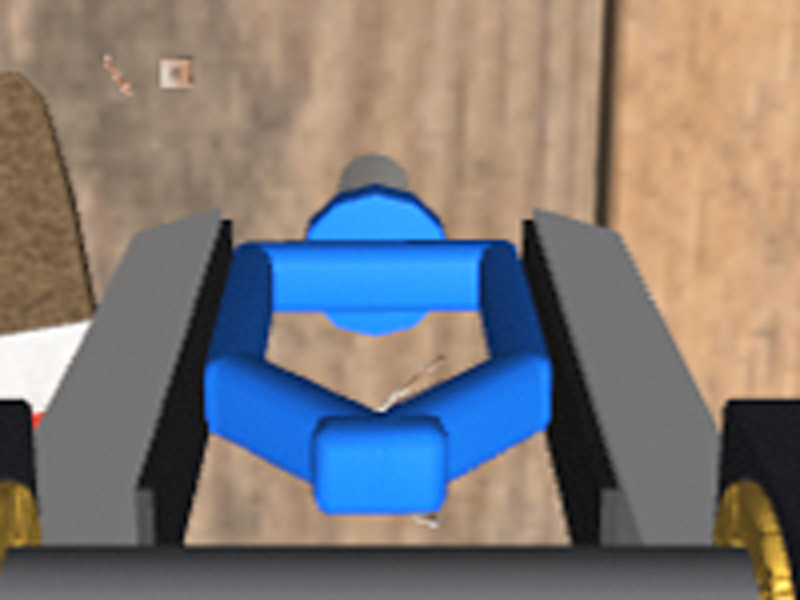

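The plug is upright: its top centre at (275,306) and collar at (273,255) match the prediction within 2 px. The outlet rim triangulates to (520.2,-263.5,81). I move above it and start in.

Emit:
{"fn": "arm_command", "kwargs": {
  "steps": [
    [0.3, 40, -16, 0, 0],
    [0.3, 76, -32.5, 0, 0],
    [0.3, 76, -32.5, 0, 0],
    [0.3, 76, -32.5, 40, 0],
    [0.3, 76, -32.5, 80, 0],
    [0.3, 76, -32.5, 100, 0],
    [0.3, 76, -32.5, 112, 0],
    [0.3, 76, -32.5, 118, 0],
    [0.3, 76, -32.5, 122, 0],
    [0.3, 76, -32.5, 122, 0]
  ]
}}

```text
clock: 23.7
eef_pos: [520.0, -265.0, 139.0]
eef_rot: [3.141, -0.001, -0.001]
wrist_force: [2.3, -0.4, -0.1]
finger_gap: 39.7
finger_force: 49.9
```

Emit:
{"fn": "arm_command", "kwargs": {
  "steps": [
    [0.3, 0.5, 0, 3, 0],
    [0.3, 0.5, 0, 6, 0],
    [0.3, 0.5, 0, 9, 0],
    [0.3, 0.5, 0, 12, 0],
    [0.3, 0.5, 0, 15, 0]
  ]
}}

```text
clock: 24.32
eef_pos: [520.9, -265.0, 124.1]
eef_rot: [3.141, -0.002, -0.0]
wrist_force: [4.8, 0.8, 5.5]
finger_gap: 39.5
finger_force: 49.9
```

Emit:
{"fn": "arm_command", "kwargs": {
  "steps": [
    [0.3, 1, 0, 3, 0],
    [0.3, 1, 0, 6, 0],
    [0.3, 1, 0, 9, 0],
    [0.3, 1, 0, 11, 0],
    [0.3, 1, 0, 12, 0],
    [0.3, 1, 0, 12, 0]
  ]
}}

```text
clock: 25.08
eef_pos: [521.3, -265.0, 111.8]
eef_rot: [3.141, -0.0, -0.001]
wrist_force: [1.8, -0.1, 7.6]
finger_gap: 39.4
finger_force: 49.9
```

Emit:
{"fn": "arm_command", "kwargs": {
  "steps": [
    [0.3, 0, 0, 1, 0],
    [0.3, 0, 0, 2, 0],
    [0.3, 0, 0, 2, 0]
  ]
}}

```text
clock: 25.45
eef_pos: [521.6, -265.0, 111.5]
eef_rot: [3.141, -0.002, -0.0]
wrist_force: [-4.2, 4.0, 23.9]
finger_gap: 40.0
finger_force: 50.0
```

It has bottomed: the force rises to 24 N with no further travel. I relax, release and rise.

Emit:
{"fn": "arm_command", "kwargs": {
  "steps": [
    [0.3, 0, 0, -1.5, 0],
    [0.6, 0, 0, -1.5, 0],
    [1, 0, 0, -1.5, 0],
    [1, 0, 0, -1.5, 0],
    [1, 0, 0, -1.5, 0],
    [1, 0, 0, -1.5, 0],
    [1, 0, 0, -40, 0],
    [1, -20, 0, -90, 0],
    [1, -70, 0, -140, 0],
    [1, -76, 0, -148, 0],
    [1, -76, 0, -148, 0]
  ]
}}

```text
clock: 26.82
eef_pos: [445.3, -265.1, 257.9]
eef_rot: [3.141, -0.001, -0.001]
wrist_force: [0.4, -0.2, -0.5]
finger_gap: 93.7
finger_force: 0.0
```

Run:
```python
from h import *
c=imaging.camera("wrist");s=imaging.camera("scene")
print(monitor.read_state()["eef_pos"])
h,sa,v=cv2.split(cv2.cvtColor(c["img"],cv2.COLOR_RGB2HSV))
P=np.array([520.3,-263.8,82])
print("top proj if bottomed",proj(c,P+[0,0,63.5]),"edges",proj(c,P+[-5,0,63.5]),proj(c,P+[5,0,63.5]),"if 5 high",proj(c,P+[-5,0,68.5]), "collar",proj(c,P))
a=np.hstack([cv2.resize(c["img"][40:200,190:380],(475,400),interpolation=cv2.INTER_CUBIC),cv2.resize(s["img"][150:290,170:280],(314,400),interpolation=cv2.INTER_CUBIC)])
cv2.imwrite("pics/f1.png",a[:,:,::-1])
```

```text
[ 445.53992036 -264.68034473  255.93339107]
top proj if bottomed [273.45684799 118.92979957] edges [273.46439727 125.73190184] [273.44922666 112.06278151] if 5 high [273.46290217 125.78085883] collar [273.473454   119.72399716]
```

View pics/f1.png

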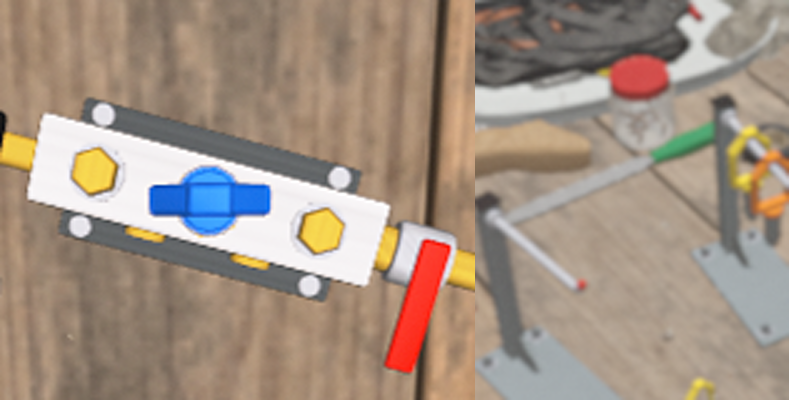

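The blue plug sits upright in the outlet, its loop centred at (209,199) in the crop. The full hook is empty, and yellow and orange hang on the spare hook.

```bash
python3 -c "
from cell import job
print(job.sign_off())"
```

```text
the job is handed in; nothing more can be done
None
```

The job is handed in: the orange and yellow plugs hang on the spare hook, and the blue plug stands upright in the middle outlet, pushed until it bottomed (24 N with no further travel); the run took about 27 s of the 72 s allowed.

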